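# Pump up the vacuum base of the model clamp

## Robot

A 6-joint arm with a two-finger parallel gripper is mounted at the origin on the work surface. World frame = base frame: x ahead of the robot, y to its left, z up, the work surface at z = 0. Lengths are in mm, angles in rad, forces in N, time in s.
With the tool pointing down it reaches from about 300 to 775 mm from the base axis. Payload 14.6 kg.
Tool frame: the origin (TCP) lies at the very end of the fingers, on their centre line; the grasp point (between the pads) lies 19 mm behind it; y points along the fingers, z is the direction in which the jaws open and shut, and the axes are right-handed (so a half turn about y gives the same grasp; the last joint's range is limited). The gripper opens to 94 mm and grips with 3 to 60 N. Pads are 16 mm wide; open, the fingers measure 119 mm over their backs; the gripper's body (75 mm by 177 mm) begins 78 mm behind the grasp point.
Start: joints at [-1.167, 0.3, 1.521, -0, 1.321, -0.067], TCP at [249.471, -490.156, 205.446] pointing down, gripper open.
Joint ranges: [-3.03, 3.03], [-0.79, 2.21], [0.23, 2.52], [-1.04, 4.18], [0, 3.07], [-2.55, 2.55]. Speed limits (rad/s): [2.22, 2.22, 2.57, 3.14, 3.14, 3.14].

## Interface

Orientations are given as [roll, pitch, yaw] about the fixed x, y, z axes, in that order (R = Rz(yaw) Ry(pitch) Rx(roll)).
In Python, from cell import monitor, optics, manip gives the robot as it stands.
- The arm moves only by the shell command python3 -m creep 'ROWS' [FORCE]. ROWS is JSON, a list of rows, each an object of numbers: "tx", "ty", "tz": the shift along the tool's x, y, z scaled (see below); "turn": the turn about the tool's y scaled (see below); "fingers": the finger opening in mm, from 0 to 94. In form: [{"tx": .., "ty": .., "tz": .., "turn": .., "fingers": ..}, ...]. A call has 1 to 20 rows; each row is the pose to reach, as a shift and turn from the pose measured when the call began, along the tool's axes at that moment, turning the shorter way round; what a row does not reach only later rows make up. The controller multiplies each number of a shift by 200 mm and each number of a turn by pi rad. A row lasts 1/10 s, in which the tool goes at most 50 mm and 8.59 degrees, less where a joint would pass 70% of its speed; a pose out of reach is approached as far as the arm can. A call with a number of a shift or a turn outside -1 to 1 is refused whole. A call with a gripper value outside its range is refused whole. The fingers move at their own pace and stop on an object; FORCE is the grip in N (left out, the last holds). Time passes only in rows, so rows that repeat a pose let the fingers close. It gives the time, the measured TCP pose, the force and the opening at its end, in the units of the state.
- monitor.read_state(): the state, without advancing time (a new reading comes with each control period).
- optics.camera(name): name is "scene" or "side" or "wrist"; returns a dict with "frame" (420x560x3 uint8, red, green, blue), "range_z" (420x560 float32, mm along the optical axis (not along the pixel's ray), 0 where there is no reading), "fx", "fy", "cx", "cy" (pixels), "R" (3x3) and "t" (3): a world point X has camera coordinates R X + t; the wrist camera has in their place "mount" (4x4, takes a point from camera to tool coordinates, whose origin is the TCP and whose axes are the tool frame's). Camera axes: x right, y down, z forward; pixel columns grow to the right and rows downward; lengths in mm; the calibration is good to about 2 mm. A picture is of the moment at which its call begins: read the wrist's pose just before it.
- manip.sign_off(): hands the job in, once; it reports no verdict.
The state is a dict: "clock": time; "joints": joint angles; "qd": joint speeds; "effort": joint torques, N m; "eef_pos": TCP position; "eef_rot": TCP orientation; "wrist_force": force on the tool from outside, world axes, zero at the start; "moment": the same for the moment, N m; "finger_gap": finger opening in mm.
Only numpy, scipy, OpenCV 4.12 (cv2) and the standard library are available. Lean on these libraries where they do the work, as an engineer would, in place of code of your own. Each camera call takes 0.05 s, during which the arm holds its last target.

## Task

Pump the black plunger knob of the vacuum clamp base with the fingertips, pressing it well down and letting it spring right back up each time, until the steel gauge pin beside it stands fully out; finish with the plunger let go. Only push: never touch or pull the pin itself, do not lift or shift the base, and leave the mouse, the tumbler and the timber joint sample alone.

Things in the scene. Friction and masses are not known exactly. Their poses are not given: they have to be found in the camera images.
- pump: Loose base of a model clamp, 1.8 kg; slides or tips if pushed sideways. Round disc 156 mm across, 17 mm high; origin at the centre of its underside, z up. On its axis a pump barrel, 42 mm across, top at 90 mm, with the black knob above. 46 mm along its +x the gauge boss, a 20 mm tube, top at 52 mm, holding the pin. 43 mm along its +y a steel clamp with a piece of timber, top at 73 mm.
- plunger_top (a point): Centre of the flat top of the round black plunger knob, 48 mm across (flat part 42 mm) and 14 mm thick; 130 mm above the table when up. It moves straight down when pressed.
- plunger (a joint): Plunger travel in m: 0 = fully up, 0.017 = fully down (hard stop). A spring resists, 7 N at the top and 14 N at the bottom, and returns it when let go. The pin climbs during the return. A stroke counts when the plunger goes down 14 mm or more and comes right back up; shorter ones do little or nothing.
- gauge_pin (a joint): Rise of the gauge pin in m: 0 = in (tip 2 mm above the boss), 0.039 to 0.040 = fully out (tip 41 to 42 mm above the boss). It starts between 0 and 0.020. Each full stroke raises it by up to 8 mm, to about 7, 15, 23, 31 and then 39 mm, so three to five strokes are needed; it stays put between strokes, and once fully out further strokes change nothing more.
- pin_tip (a point): Tip of the plain steel gauge pin, 10 mm across, upright, 46 mm from the plunger's axis; 54 mm above the table when in, 93 mm when fully out.
- mouse: Bystander: black computer mouse, 105 x 60 x 32 mm, origin at the centre of its underside.
- tumbler: Bystander: amber tumbler, 72 mm across and 85 mm high, origin at the centre of its underside.
- joint_sample: Bystander: stepped timber joint sample, 100 x 40 x 40 mm, origin at the centre of its underside.
Mind the look-alikes: they are no part of the job. Leave any green or red look-alike of the pump alone.

How it is judged:
By the outcome, as a careful person would: the job done as asked, in the order asked, and still so for the second after the job is handed in, with the robot touching nothing.
It also fails if it takes over 48 s, if anything falls off the work surface, if the arm or the gripper's body presses on something with over 40 N, if the wrist force passes 120 N, or if a joint passes its speed limit or range.

## Working session

There is one attempt and no reset: what is moved stays moved. The work goes in short steps, Python scripts to look and compute and a shell command to move; the robot and the scene stay as the last step left them, time stands still between calls to the robot, and variables do not carry over. Pictures are saved under pics/ and viewed, and the job is handed in when it is done.

```bash
ls; mkdir -p pics
cat > h.py <<'E'
from cell import monitor, optics, manip
import numpy as np, cv2
def shot(n,f):
    s=monitor.read_state(); c=optics.camera(n); cv2.imwrite('pics/'+f+'.png',c['frame'][:,:,::-1]); np.savez('/tmp/'+f+'.npz',pos=s['eef_pos'],rot=s['eef_rot'],**c); return s,c
def world(c,s=None):
    z=c['range_z'].astype(float); v,u=np.indices(z.shape)
    P=np.stack([(u-c['cx'])/c['fx']*z,(v-c['cy'])/c['fy']*z,z],-1)
    return (P-np.array(c['t']))@np.array(c['R'])
E
python3 - <<'E'
from h import *
for n in('scene','side'):
    s,c=shot(n,n+'1')
print(s)
E
```

```text
pics
{'clock': 0.05, 'joints': array([-1.16657347e+00,  3.00443298e-01,  1.52156326e+00,  2.54769327e-05,
        1.32067192e+00, -6.65899990e-02]), 'qd': array([ 0.00197227, -0.00117927, -0.00115661,  0.00120267, -0.00069832,
        0.00062567]), 'effort': array([ 9.18043661e-04, -5.33211029e+01, -3.53710055e+01,  7.10237911e-02,
        2.35337281e-02, -4.96081589e-05]), 'eef_pos': array([ 249.39678248, -489.92794418,  204.90911287]), 'eef_rot': array([-1.57187810e+00,  9.68738846e-05, -2.67078617e+00]), 'wrist_force': array([-0.95514965,  0.05167511,  0.95087208]), 'moment': array([-0.04852049, -0.00483222,  0.06317553]), 'finger_gap': 94.20754245921137}
```

View pics/scene1.png

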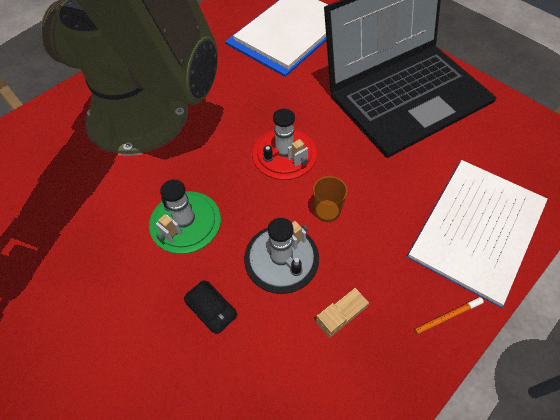

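View pics/side1.png

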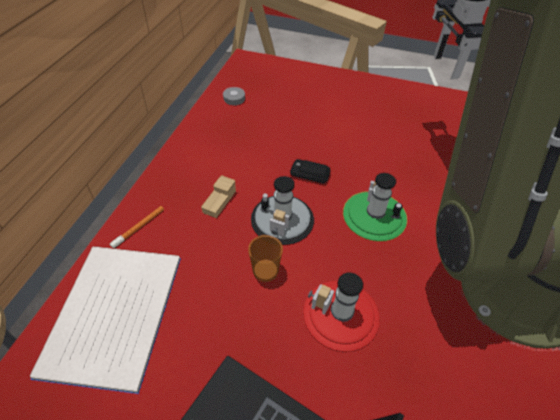

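Three candidates in the scene view: the red base (284,150), the green base (184,220) and the grey/black base (281,255). The task excludes green and red, so the grey one is the target. I'll measure it and check a crop.

Run:
```python
from h import *
for n,b in(('scene1',(235,205,335,305)),('side1',(235,165,330,250))):
    c=dict(np.load('/tmp/'+n+'.npz')); W=world(c); f=c['frame'].astype(int)
    u0,v0,u1,v1=b
    X=W[v0:v1,u0:u1].reshape(-1,3); F=f[v0:v1,u0:u1].reshape(-1,3)
    k=(abs(X[:,2]-130)<5); 
    print(n,'knob',k.sum(),X[k].mean(0),np.ptp(X[k],axis=0),(X[k].min(0)+X[k].max(0))/2, np.median(X[k][:,2]))
    g=(F.max(1)-F.min(1)<35)&(abs(X[:,2]-17)<5)
    print('disc',g.sum(),(X[g].min(0)+X[g].max(0))/2,np.ptp(X[g],axis=0))
    m=(X[:,2]>40)&(X[:,2]<100)&k.any(); ctr=X[k].mean(0)[:2]
    r=np.linalg.norm(X[:,:2]-ctr,axis=1)
    m&=(r>30)&(r<62)
    for lo in range(40,100,8):
        q=m&(X[:,2]>=lo)&(X[:,2]<lo+8)
        dk=q&(F.max(1)-F.min(1)<35)
        if q.sum(): print(lo,q.sum(),X[q].mean(0).round(),'grey',dk.sum(),X[dk].mean(0).round() if dk.any() else '')
    cv2.imwrite('pics/%s_crop.png'%n,cv2.resize(c['frame'][v0:v1,u0:u1,::-1],None,fx=5,fy=5,interpolation=2))
    # bystanders
    hi=(W[...,2]>25)&(np.hypot(W[...,0]-ctr[0],W[...,1]-ctr[1])<300)
    nn,l,st,ce=cv2.connectedComponentsWithStats(hi.astype(np.uint8))
    for i in range(1,nn):
        if st[i,4]>80: q=W[l==i]; print('obj',ce[i].round(),q.min(0).round(),q.max(0).round())
```

```text
scene1 knob 461 [547.58867341 -28.82495388 129.87158003] [47.12635327 47.05001865  8.53119526] [546.48511892 -27.45003942 129.28182198] 130.01910147238556
disc 1806 [546.31469895 -28.86237892  17.01053818] [131.51775647 127.57342302   9.96770376]
40 40 [572.  -4.  44.] grey 31 [577. -10.  44.]
48 76 [584. -20.  52.] grey 65 [589. -26.  52.]
56 57 [558.   9.  60.] grey 40 [562.   6.  59.]
64 53 [566.  -4.  69.] grey 23 [591. -30.  68.]
72 58 [544.  18.  74.] grey 0 
obj [144.  21.] [248. -54. 330.] [265.   1. 468.]
obj [286. 138.] [335. 118.  25.] [431. 196. 134.]
obj [329. 195.] [503.  87.  25.] [573. 159.  89.]
obj [174. 209.] [ 281. -183.   25.] [366. -89. 133.]
obj [286. 241.] [523. -51.  25.] [602.  46. 134.]
obj [207. 302.] [ 478. -222.   25.] [ 567. -178.   37.]
obj [331. 318.] [689. -83.  25.] [733. -34.  45.]
side1 knob 272 [544.26905188 -23.23672613 129.41601585] [47.04681254 45.02347714  7.53894091] [545.02328492 -24.18545415 128.97785288] 129.47992603810866
disc 1180 [540.33464719 -89.0417668   16.97306199] [139.68672633 257.18235176   9.92642233]
40 59 [553.  11.  44.] grey 59 [553.  11.  44.]
48 85 [560.   3.  52.] grey 82 [558.   4.  52.]
56 81 [546.  18.  59.] grey 75 [546.  19.  59.]
64 50 [553.   8.  68.] grey 19 [571. -12.  67.]
72 54 [541.  18.  73.] grey 0 
obj [488.  55.] [245. -65. 311.] [273.   9. 580.]
obj [313. 168.] [ 476. -221.   25.] [ 563. -174.   36.]
obj [383. 196.] [ 278. -169.   25.] [362. -86. 133.]
obj [224. 185.] [687. -81.  25.] [731. -35.  43.]
obj [280. 204.] [521. -47.  25.] [601.  48. 133.]
obj [265. 255.] [502.  91.  25.] [572. 162.  88.]
obj [347. 295.] [332. 150.  25.] [379. 200. 132.]
obj [322. 297.] [382. 154.  25.] [429. 196.  76.]
```

View pics/scene1_crop.png

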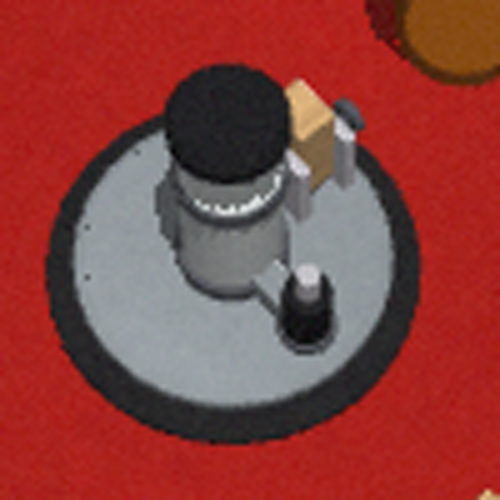

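View pics/side1_crop.png

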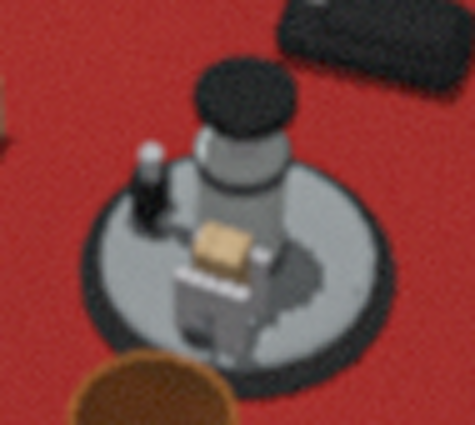

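The crop confirms it: grey disc with a black rim, knob top at crop (228,122), pin at (307,275) and clamp with timber. The two cameras put the knob at (546,-26,130) ±2 mm. The pin tip is at about z 68, so its rise is roughly 14 mm. Next I'll work out the approach in tool units.

```bash
cat >> h.py <<'E'
from scipy.spatial.transform import Rotation as Ro
def delta(target):
    s=monitor.read_state(); R=Ro.from_euler('xyz',s['eef_rot']).as_matrix()
    print('pos',s['eef_pos'].round(1),'units',(R.T@(np.array(target)-s['eef_pos'])/200).round(4),'F',s['wrist_force'].round(1),'t',s['clock'],'gap',s['finger_gap']); return R
E
python3 -c "
from h import *
print(delta([546,-26,170]))"
```

```text
pos [ 249.4 -490.   204.9] units [-2.374   0.1763 -1.3945] F [ 0.4 -0.9  0.3] t 0.1 gap 93.57012469110657
[[-8.91217191e-01 -4.12725290e-04  4.53576617e-01]
 [-4.53576800e-01  9.56112422e-04 -8.91216681e-01]
 [-6.58425749e-05 -9.99999458e-01 -1.03930644e-03]]
```

```bash
python3 -m creep '[{"tx":-0.2,"ty":0,"tz":-0.118,"fingers":0},{"tx":-0.4,"ty":0,"tz":-0.235,"fingers":0},{"tx":-0.6,"ty":0,"tz":-0.353,"fingers":0},{"tx":-0.8,"ty":0,"tz":-0.47,"fingers":0},{"tx":-0.95,"ty":0,"tz":-0.56,"fingers":0},{"tx":-0.95,"ty":0,"tz":-0.56,"fingers":0},{"tx":-0.95,"ty":0,"tz":-0.56,"fingers":0}]' 10; python3 -c "
from h import *
delta([546,-26,170])"
```

```text
pos [ 249.4 -490.   204.9] units [-2.374   0.1763 -1.3945] F [ 0.4 -0.9  0.3] t 0.1 gap 93.57012469110657$[0]: bad value
```

```bash
python3 -m creep '[{"tx":-0.2,"ty":0,"tz":-0.118,"fingers":0},{"tx":-0.4,"ty":0,"tz":-0.235,"fingers":0},{"tx":-0.6,"ty":0,"tz":-0.353,"fingers":0},{"tx":-0.8,"ty":0,"tz":-0.47,"fingers":0},{"tx":-0.95,"ty":0,"tz":-0.56,"fingers":0},{"tx":-0.95,"ty":0,"tz":-0.56,"fingers":0},{"tx":-0.95,"ty":0,"tz":-0.56,"fingers":0}]' 10; python3 -c "
from h import *
delta([546,-26,170])"
```

```text
pos [ 249.4 -490.   204.9] units [-2.374   0.1763 -1.3945] F [ 0.4 -0.9  0.3] t 0.1 gap 93.57012469110657$[0]: bad value
```

The call was refused and nothing moved. I'll include every key in each row.

```bash
python3 -m creep '[{"tx":-0.2,"ty":0,"tz":-0.118,"turn":0,"fingers":0},{"tx":-0.4,"ty":0,"tz":-0.235,"turn":0,"fingers":0},{"tx":-0.6,"ty":0,"tz":-0.353,"turn":0,"fingers":0},{"tx":-0.8,"ty":0,"tz":-0.47,"turn":0,"fingers":0},{"tx":-0.95,"ty":0,"tz":-0.56,"turn":0,"fingers":0},{"tx":-0.95,"ty":0,"tz":-0.56,"turn":0,"fingers":0},{"tx":-0.95,"ty":0,"tz":-0.56,"turn":0,"fingers":0}]' 10; python3 -c "
from h import *
delta([546,-26,170])"
```

```text
clock: 0.8
eef_pos: [368.0, -303.7, 205.0]
eef_rot: [-1.572, -0.0, -2.669]
wrist_force: [0.3, 0.4, -0.2]
finger_gap: 41.2
pos [ 368.  -303.7  205. ] units [-1.4242  0.1758 -0.8315] F [ 0.3  0.4 -0.2] t 0.8 gap 41.19984500786566
```

```bash
python3 -m creep '[{"tx":-0.2,"ty":0,"tz":-0.117,"turn":0,"fingers":0},{"tx":-0.4,"ty":0,"tz":-0.234,"turn":0,"fingers":0},{"tx":-0.6,"ty":0,"tz":-0.35,"turn":0,"fingers":0},{"tx":-0.8,"ty":0,"tz":-0.467,"turn":0,"fingers":0},{"tx":-0.95,"ty":0,"tz":-0.555,"turn":0,"fingers":0},{"tx":-0.95,"ty":0,"tz":-0.555,"turn":0,"fingers":0},{"tx":-0.95,"ty":0,"tz":-0.555,"turn":0,"fingers":0}]' 10; python3 -c "
from h import *
delta([546,-26,170])
s,c=shot('wrist','w1');print(c['mount'])"
```

```text
clock: 1.5
eef_pos: [486.6, -119.3, 204.7]
eef_rot: [-1.572, -0.001, -2.669]
wrist_force: [-0.1, -0.0, -0.6]
finger_gap: 0.5
pos [ 486.6 -119.3  204.7] units [-0.477   0.1736 -0.2799] F [-0.1 -0.  -0.6] t 1.5 gap 0.5330222604326508
[[-2.79100360e-04  9.60800105e-01  2.77241916e-01 -8.24244432e+01]
 [ 5.17901281e-04 -2.77241751e-01  9.60800054e-01 -1.79174685e+02]
 [ 9.99999827e-01  4.11743584e-04 -4.20221333e-04 -1.78325670e-01]
 [ 0.00000000e+00  0.00000000e+00  0.00000000e+00  1.00000000e+00]]
```

View pics/w1.png

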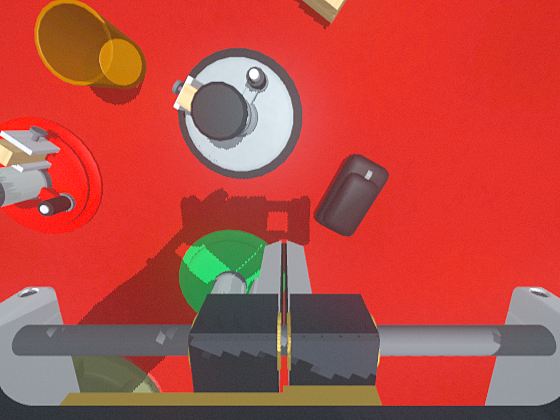

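The wrist view shows the target's knob at (220,110), the pin at (256,76) and the closed fingers at (284,260). I'll take a third estimate of the knob centre from it.

```bash
cat >> h.py <<'E'
def wworld(d):
    z=d['range_z'].astype(float); v,u=np.indices(z.shape)
    P=np.stack([(u-d['cx'])/d['fx']*z,(v-d['cy'])/d['fy']*z,z],-1)
    M=d['mount']; T=P@M[:3,:3].T+M[:3,3]
    return T@Ro.from_euler('xyz',d['rot']).as_matrix().T+d['pos']
def feats(f):
    d=dict(np.load('/tmp/'+f+'.npz')); W=world(d) if 'R' in d else wworld(d)
    h=np.hypot(W[...,0]-546,W[...,1]+26)
    k=(abs(W[...,2]-130)<4)&(h<40); X=W[k]
    if len(X): print('knob',len(X),((X.min(0)+X.max(0))/2).round(1),np.ptp(X,axis=0).round(1))
    p=(np.hypot(W[...,0]-591,W[...,1]+29)<9)&(W[...,2]>40); X=W[p]
    if len(X): t=X[X[:,2]>X[:,2].max()-4]; print('pin top',t.mean(0).round(1),X[:,2].max().round(1))
E
python3 -c "
from h import *
for f in('scene1','side1','w1'): feats(f)"
```

```text
knob 451 [546.5 -27.5 129.8] [47.1 47.1  7.4]
pin top [592.6 -31.6  67.9] 69.6
knob 264 [544.1 -24.2 129.4] [45.2 45.   6.7]
pin top [590.7 -28.6  67.2] 69.3
knob 2648 [547.3 -26.1 129. ] [47.1 47.7  5.9]
pin top [593.1 -30.3  66.8] 68.8
```

All three agree on (546,-26) within 2 mm. I'll move above the knob to z≈145.

```bash
python3 -m creep '[{"tx":-0.2,"ty":0,"tz":-0.117,"turn":0,"fingers":0},{"tx":-0.4,"ty":0.1,"tz":-0.235,"turn":0,"fingers":0},{"tx":-0.477,"ty":0.2,"tz":-0.28,"turn":0,"fingers":0},{"tx":-0.477,"ty":0.298,"tz":-0.28,"turn":0,"fingers":0},{"tx":-0.477,"ty":0.298,"tz":-0.28,"turn":0,"fingers":0},{"tx":-0.477,"ty":0.298,"tz":-0.28,"turn":0,"fingers":0}]' 10; python3 -c "
from h import *
delta([546,-26,130])
s,c=shot('wrist','w2');s,c=shot('side','side2');feats('w2')"
```

```text
clock: 2.15
eef_pos: [545.7, -27.9, 145.8]
eef_rot: [-1.572, -0.001, -2.672]
wrist_force: [-1.1, -1.0, -0.1]
finger_gap: 0.3
pos [545.7 -27.9 145.8] units [-0.0059  0.079  -0.0078] F [-1.1 -1.  -0.1] t 2.15 gap 0.2616457367373079
knob 1975 [548.  -26.2 129. ] [46.7 47.3  5.9]
pin top [584.5 -29.5 266.3] 268.5
```

View pics/w2.png

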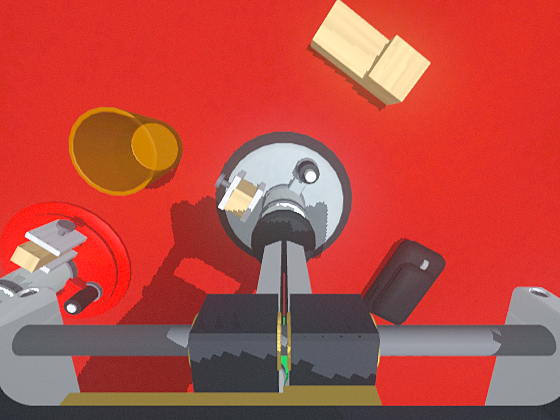

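View pics/side2.png

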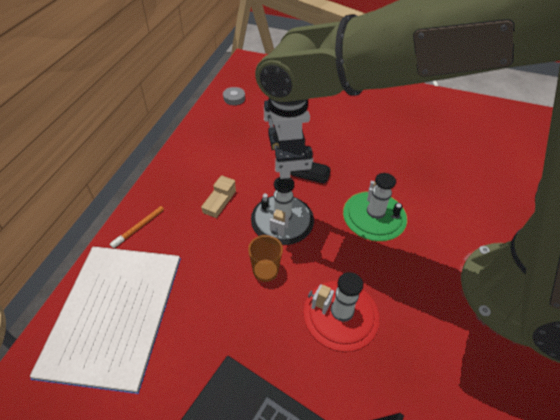

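The fingers sit over the knob, and the wrist view shows them ending on it at (285,245). First press goes slowly, to z≈115.

```bash
python3 -m creep '[{"tx":-0.006,"ty":0.03,"tz":-0.008,"turn":0,"fingers":0},{"tx":-0.006,"ty":0.07,"tz":-0.008,"turn":0,"fingers":0},{"tx":-0.006,"ty":0.1,"tz":-0.008,"turn":0,"fingers":0},{"tx":-0.006,"ty":0.125,"tz":-0.008,"turn":0,"fingers":0},{"tx":-0.006,"ty":0.145,"tz":-0.008,"turn":0,"fingers":0},{"tx":-0.006,"ty":0.153,"tz":-0.008,"turn":0,"fingers":0},{"tx":-0.006,"ty":0.153,"tz":-0.008,"turn":0,"fingers":0},{"tx":-0.006,"ty":0.153,"tz":-0.008,"turn":0,"fingers":0}]' 10; python3 -c "
from h import *
delta([546,-26,114])"
```

```text
clock: 3.05
eef_pos: [546.7, -25.9, 116.7]
eef_rot: [-1.57, 0.001, -2.672]
wrist_force: [-3.7, -0.3, 11.4]
finger_gap: 0.7
pos [546.7 -25.9 116.7] units [ 0.0035  0.0133 -0.001 ] F [-3.7 -0.3 11.4] t 3.05 gap 0.711486036418295
```

It's about 13 mm down with 11 N. I'll push 3 mm further.

```bash
python3 -m creep '[{"tx":0.001,"ty":0.01,"tz":-0.001,"turn":0,"fingers":0},{"tx":0.001,"ty":0.016,"tz":-0.001,"turn":0,"fingers":0},{"tx":0.001,"ty":0.016,"tz":-0.001,"turn":0,"fingers":0},{"tx":0.001,"ty":0.016,"tz":-0.001,"turn":0,"fingers":0}]' 10; python3 -c "
from h import *
for i in range(2):
  delta([546,-26,114]); shot('side','side3')"
```

```text
clock: 3.45
eef_pos: [546.7, -25.9, 114.3]
eef_rot: [-1.569, 0.002, -2.672]
wrist_force: [-4.8, 0.0, 12.4]
finger_gap: 0.5
pos [546.7 -25.9 114.3] units [ 0.0034  0.0013 -0.0011] F [-4.8  0.  12.4] t 3.45 gap 0.5463446546856471
pos [546.7 -25.9 114.3] units [ 0.0035  0.0013 -0.0012] F [-3.8  0.3 12.4] t 3.5 gap 0.39711139611221774
```

```bash
python3 -m creep '[{"tx":0.002,"ty":0.006,"tz":-0.001,"turn":0,"fingers":0},{"tx":0.002,"ty":0.01,"tz":-0.001,"turn":0,"fingers":0},{"tx":0.002,"ty":0.01,"tz":-0.001,"turn":0,"fingers":0}]' 10; python3 -c "
from h import *
delta([546,-26,114])"
```

```text
clock: 3.85
eef_pos: [546.7, -25.9, 113.2]
eef_rot: [-1.569, 0.004, -2.672]
wrist_force: [-3.3, 0.8, 12.9]
finger_gap: 0.3
pos [546.7 -25.9 113.2] units [ 0.0032 -0.0039 -0.001 ] F [-3.3  0.8 12.9] t 3.85 gap 0.2501339616634822
```

Depth is about 16.5 mm. Release fully and check the pin.

```bash
python3 -m creep '[{"tx":0.003,"ty":-0.04,"tz":-0.001,"turn":0,"fingers":0},{"tx":0.003,"ty":-0.08,"tz":-0.001,"turn":0,"fingers":0},{"tx":0.003,"ty":-0.12,"tz":-0.001,"turn":0,"fingers":0},{"tx":0.003,"ty":-0.12,"tz":-0.001,"turn":0,"fingers":0},{"tx":0.003,"ty":-0.12,"tz":-0.001,"turn":0,"fingers":0}]' 10; python3 -c "
from h import *
delta([546,-26,130])
s,c=shot('side','side4');feats('side4');shot('wrist','w4')
c=dict(np.load('/tmp/side4.npz'));cv2.imwrite('pics/side4c.png',cv2.resize(c['frame'][150:260,225:340,::-1],None,fx=5,fy=5))
from h import *
d=dict(np.load('/tmp/w4.npz'));W=wworld(d);p=(np.hypot(W[...,0]-592,W[...,1]+30)<14)&(W[...,2]>40)&(W[...,2]<110);print(W[p].max(0))"
```

```text
clock: 4.35
eef_pos: [545.7, -26.0, 136.8]
eef_rot: [-1.569, 0.003, -2.672]
wrist_force: [-0.3, 0.5, -0.3]
finger_gap: 0.5
pos [545.7 -26.  136.8] units [-0.0012  0.0338  0.0005] F [-0.3  0.5 -0.3] t 4.35 gap 0.4998080774114714
knob 205 [545.1 -23.9 129.4] [45.8 45.1  6.7]
pin top [583.2 -30.  256.3] 258.2
[603.03106191 -19.88460007  78.22592859]
```

View pics/side4c.png

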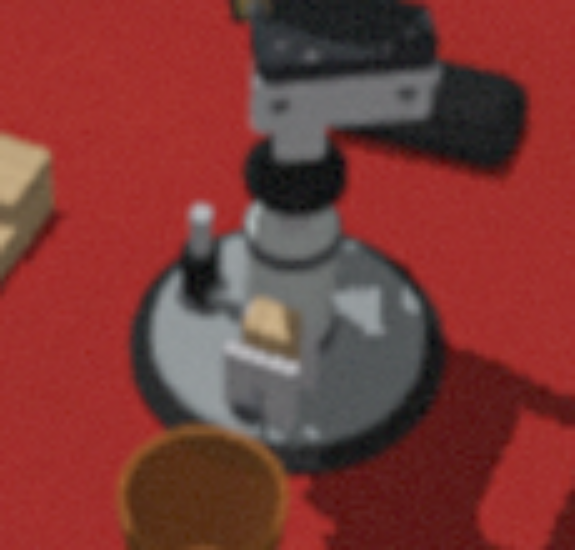

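The pin has climbed about 8 mm (tip at z≈77, crop (201,212)), the knob is back up at 129.4 and the base hasn't moved. Second stroke, down and up in one call.

```bash
python3 -m creep '[{"tx":0,"ty":0.03,"tz":0,"turn":0,"fingers":0},{"tx":0,"ty":0.06,"tz":0,"turn":0,"fingers":0},{"tx":0,"ty":0.09,"tz":0,"turn":0,"fingers":0},{"tx":0,"ty":0.11,"tz":0,"turn":0,"fingers":0},{"tx":0,"ty":0.123,"tz":0,"turn":0,"fingers":0},{"tx":0,"ty":0.123,"tz":0,"turn":0,"fingers":0},{"tx":0,"ty":0.123,"tz":0,"turn":0,"fingers":0}]' 10; python3 -m creep '[{"tx":0,"ty":-0.04,"tz":0,"turn":0,"fingers":0},{"tx":0,"ty":-0.08,"tz":0,"turn":0,"fingers":0},{"tx":0,"ty":-0.12,"tz":0,"turn":0,"fingers":0},{"tx":0,"ty":-0.12,"tz":0,"turn":0,"fingers":0},{"tx":0,"ty":-0.12,"tz":0,"turn":0,"fingers":0}]' 10; python3 -c "
from h import *
delta([546,-26,130])
s,c=shot('side','side5');feats('side5');shot('wrist','w5')
d=dict(np.load('/tmp/w5.npz'));W=wworld(d);p=(np.hypot(W[...,0]-592,W[...,1]+30)<14)&(W[...,2]>40)&(W[...,2]<110);print(W[p].max(0))"
```

```text
clock: 5.15
eef_pos: [546.0, -26.0, 113.1]
eef_rot: [-1.568, 0.004, -2.672]
wrist_force: [-6.8, 1.3, 19.5]
finger_gap: 0.5
clock: 5.65
eef_pos: [545.7, -26.0, 136.6]
eef_rot: [-1.569, 0.003, -2.672]
wrist_force: [-0.2, -0.0, -0.3]
finger_gap: 0.5
pos [545.7 -26.  136.6] units [-0.0011  0.0329  0.0005] F [-0.2 -0.  -0.3] t 5.65 gap 0.4984229177201529
knob 208 [545.2 -24.6 129.7] [45.2 44.8  7.4]
pin top [583.4 -29.3 256.8] 257.5
[603.01045009 -19.97900625  86.31055382]
```

Pin top is now about 86, and the 19.5 N shows the hard stop was reached. Third stroke.

```bash
python3 -m creep '[{"tx":0,"ty":0.03,"tz":0,"turn":0,"fingers":0},{"tx":0,"ty":0.06,"tz":0,"turn":0,"fingers":0},{"tx":0,"ty":0.09,"tz":0,"turn":0,"fingers":0},{"tx":0,"ty":0.11,"tz":0,"turn":0,"fingers":0},{"tx":0,"ty":0.121,"tz":0,"turn":0,"fingers":0},{"tx":0,"ty":0.121,"tz":0,"turn":0,"fingers":0},{"tx":0,"ty":0.121,"tz":0,"turn":0,"fingers":0}]' 10; python3 -m creep '[{"tx":0,"ty":-0.04,"tz":0,"turn":0,"fingers":0},{"tx":0,"ty":-0.08,"tz":0,"turn":0,"fingers":0},{"tx":0,"ty":-0.12,"tz":0,"turn":0,"fingers":0},{"tx":0,"ty":-0.12,"tz":0,"turn":0,"fingers":0},{"tx":0,"ty":-0.12,"tz":0,"turn":0,"fingers":0}]' 10; python3 -c "
from h import *
delta([546,-26,130])
s,c=shot('side','side6');feats('side6');shot('wrist','w6')
d=dict(np.load('/tmp/w6.npz'));W=wworld(d);p=(np.hypot(W[...,0]-592,W[...,1]+30)<14)&(W[...,2]>40)&(W[...,2]<110);print(W[p].max(0))"
```

```text
clock: 6.45
eef_pos: [546.1, -26.0, 113.2]
eef_rot: [-1.568, 0.004, -2.672]
wrist_force: [-4.5, 0.1, 17.1]
finger_gap: 0.3
clock: 6.95
eef_pos: [545.8, -26.0, 136.6]
eef_rot: [-1.569, 0.004, -2.672]
wrist_force: [0.3, -0.3, -0.1]
finger_gap: 0.6
pos [545.8 -26.  136.6] units [-0.0008  0.0331  0.0005] F [ 0.3 -0.3 -0.1] t 6.95 gap 0.5768562956321499
knob 201 [544.4 -23.9 129.7] [45.3 44.4  7. ]
pin top [583.3 -29.7 255.5] 256.9
[603.03762146 -20.05378301  94.639275  ]
```

Pin top reads about 94, against 93 when fully out. An extra stroke can't change a pin that is fully out, so I'll do one more to check that it has stopped climbing.

```bash
python3 -m creep '[{"tx":0,"ty":0.03,"tz":0,"turn":0,"fingers":0},{"tx":0,"ty":0.06,"tz":0,"turn":0,"fingers":0},{"tx":0,"ty":0.09,"tz":0,"turn":0,"fingers":0},{"tx":0,"ty":0.11,"tz":0,"turn":0,"fingers":0},{"tx":0,"ty":0.121,"tz":0,"turn":0,"fingers":0},{"tx":0,"ty":0.121,"tz":0,"turn":0,"fingers":0},{"tx":0,"ty":0.121,"tz":0,"turn":0,"fingers":0}]' 10; python3 -m creep '[{"tx":0,"ty":-0.04,"tz":0,"turn":0,"fingers":0},{"tx":0,"ty":-0.08,"tz":0,"turn":0,"fingers":0},{"tx":0,"ty":-0.15,"tz":0,"turn":0,"fingers":0},{"tx":0,"ty":-0.25,"tz":0,"turn":0,"fingers":0},{"tx":0,"ty":-0.4,"tz":0,"turn":0,"fingers":0},{"tx":0,"ty":-0.4,"tz":0,"turn":0,"fingers":0},{"tx":0,"ty":-0.4,"tz":0,"turn":0,"fingers":0}]' 10; python3 -c "
from h import *
delta([546,-26,130])
for n in('side','scene','wrist'): shot(n,n+'7')
feats('side7')
for f in('side7','scene7','wrist7'):
  d=dict(np.load('/tmp/'+f+'.npz'));W=world(d) if 'R' in d else wworld(d);p=(np.hypot(W[...,0]-592,W[...,1]+30)<14)&(W[...,2]>40)&(W[...,2]<110);X=W[p];print(f,X[X[:,2]>X[:,2].max()-3].mean(0),X[:,2].max())
c=dict(np.load('/tmp/side7.npz'));cv2.imwrite('pics/side7c.png',cv2.resize(c['frame'][140:290,190:390,::-1],None,fx=4,fy=4))
for f,g in(('side1','side7'),):
  for n in(f,g):
    d=dict(np.load('/tmp/'+n+'.npz'));W=world(d)
    for q,(x,y,r) in dict(mouse=(522,-200,70),tumb=(538,124,45),joint=(710,-58,70)).items():
      m=(np.hypot(W[...,0]-x,W[...,1]-y)<r)&(W[...,2]>25)&(W[...,2]<100);print(n,q,W[m].mean(0).round(1))"
```

```text
clock: 7.75
eef_pos: [546.1, -26.0, 113.1]
eef_rot: [-1.568, 0.004, -2.672]
wrist_force: [-5.4, 1.4, 17.2]
finger_gap: 0.3
clock: 8.45
eef_pos: [545.7, -26.0, 193.1]
eef_rot: [-1.568, 0.005, -2.672]
wrist_force: [-0.2, -0.4, -1.4]
finger_gap: 0.3
pos [545.7 -26.  193.1] units [ 1.000e-04  3.155e-01 -1.000e-04] F [-0.2 -0.4 -1.4] t 8.45 gap 0.29398150185461663
knob 264 [544.8 -24.5 129.5] [45.8 45.8  6.5]
pin top [582.3 -29.1 315.3] 315.3
side7 [590.1800633  -28.50849821  93.17160876] 94.2419750705658
scene7 [592.38560297 -31.50809657  93.66583028] 95.32079549019443
wrist7 [593.30323138 -29.83083848  92.93859813] 94.35584678832048
side1 mouse [ 514.4 -195.    30.1]
side1 tumb [537.3 124.2  60.9]
side1 joint [707.3 -54.2  37.3]
side7 mouse [ 513.6 -194.6   30.1]
side7 tumb [537.4 124.2  61.2]
side7 joint [707.  -54.8  37.5]
```

View pics/side7c.png

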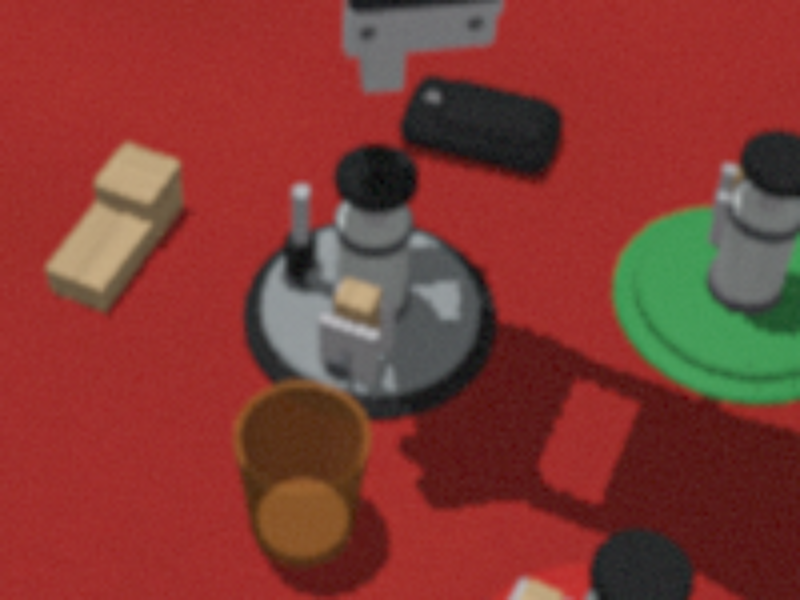

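The fingers are clear of everything, the knob is up at crop (376,178) and the pin stands fully out at (301,190). The tip reads z≈93 in all three cameras and didn't change with the extra stroke. The bystanders haven't moved, so I'm handing in.

```bash
python3 -c "
from h import *
manip.sign_off()"
```

```text
the job is handed in; nothing more can be done
```

The gauge pin on the grey/black pump now stands fully out, the plunger is released, and I've handed the job in at about 8.6 s on the clock.

I pressed the knob with closed fingertips four times, about 16–17 mm each, and let it spring fully up after every press. The pin tip rose from about 68 mm through 77 and 85 to 93 mm above the table. The fourth stroke was only a check, and the pin didn't climb any further.

- **Pin:** all three cameras put the tip at 93–94 mm, against the 93 mm stated for fully out.
- **Plunger and robot:** the knob is back up at 129.5 mm, and the fingers are about 63 mm above it, touching nothing.
- **Surroundings:** the base, mouse, tumbler and timber joint sample moved less than 1 mm, which is within measurement noise. I didn't go near the green and red look-alikes.
- **Forces:** the highest end-of-press reading I saw at the wrist was about 20 N upward, with up to about 7 N sideways.
- **What disagreed:** the cameras differed by 2–3 mm on the knob centre, which is within the knob's flat top. My first two move calls were refused because they lacked the "turn" value, and nothing moved.

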